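Tip the fittings into the tray under the low shelf

TASK

Push the trough's carriage fully in under the low board, then tip the trough by its mast toward the empty tray without a divider so that all three brass fittings roll into it; there is little room overhead, so the trough must not lift or shift the loose board. Then set the trough level again, leaving the carriage fully in and everything else where it is.

Things in the scene. Friction and masses are not known exactly. Their poses are not given: they have to be found in the camera images.
- rack: low fixed rack of grey folded sheet, 247 mm wide and 116 mm deep: two side panels (117 mm high) that carry a loose wooden board. Origin on the bench under the board's centre; x points in under the board, away from the open side; y to the left as seen from the open side, z up. Its sheet base is 3 mm thick. A rail runs out along -x to x = -174 mm, y = 0
- board: plywood board, 100 (x) x 236 (y) x 12 mm, 0.8 kg, lying loose on the rack as a low shelf; origin at the centre of its underside, 120 mm above the bench. The trough's edge strikes its underside when the trough in its inner position leans 0.69 rad, either way
- carriage (a joint): slide of the carriage along the rack's rail, m: 0 = pulled out (start), 0.06 = pushed fully in against its stop, along the rack's +x. Sliding friction about 2 N; it stays where left. Push it by the mast or its foot
- trough (a joint): lean of the trough about its lengthwise hinge (parallel to the rack's x, at rack y = 0, 85 mm above the bench), rad: 0 = level, mast upright. Positive: the mast leans and the trough pours to the rack's -y side (right); negative: to +y (left). Friction of about 0.08 N m roughly holds it where it is left; no spring
- hinge_mid (a point): point on the hinge line at the middle of the trough: a V of thin sheet, 104 mm long, its bottom 15 mm below the hinge, its long edges level with the hinge and 55 mm to each side, sides sloping 15 degrees. It lies at rack x = 0 with the carriage in, -60 mm with it out. Fittings start to roll out at a lean of about 0.4 rad; all are out by about 0.5
- mast_top (a point): top of the mast: a rod fixed to the trough as its lever, 125 mm from the hinge, at rack x = -80 mm with the carriage in and -140 mm with it out. Its upper 67 mm is a black rubber sleeve of 14 mm diameter, below that a 10 mm steel rod; with the carriage in it stands 30 mm in front of the board's edge. When it is pushed back up, its end rises: rise with it, for the rubber grips
- tray_plain: white open tray without a divider, empty at the start, 140 (x) x 78 (y) x 34 mm, walls 3 mm; fixed on the rack under one side of the trough (centre 65 mm to the left or the right of the rail). Origin under its centre, 3 mm above the bench; axes as the rack's; its front 35 mm show in front of the board
- tray_divided: white open tray of the same size with one wall along its middle (along x) making a left and a right lane, a thermostat near the front of each; fixed under the other side of the trough. Origin under its centre, axes as the rack's
- fitting_1: brass fitting: hexagon foot and threaded stub, 24 mm long, 19 mm across, 35 g; lies on its side in the V of the trough, axis along the trough, one of three in a row. Origin: centre of its foot (one end); its z axis runs along its length
- fitting_2: brass fitting: hexagon foot and threaded stub, 24 mm long, 19 mm across, 35 g; lies on its side in the V of the trough, axis along the trough, one of three in a row. Origin: centre of its foot (one end); its z axis runs along its length
- fitting_3: brass fitting: hexagon foot and threaded stub, 24 mm long, 19 mm across, 35 g; lies on its side in the V of the trough, axis along the trough, one of three in a row. Origin: centre of its foot (one end); its z axis runs along its length
- thermostat_1: small black bimetal thermostat with two upright blades, 18 x 26 x 18 mm, one in each lane of the divided tray; origin under its centre. It stays in that tray
- thermostat_2: small black bimetal thermostat with two upright blades, 18 x 26 x 18 mm, one in each lane of the divided tray; origin under its centre. It stays in that tray
- tape_white: roll of white tape, 60 mm across, 17 mm high, lying flat on top of the board; origin under its centre. It stays there
- wood_block_1: plain wood block, 40 x 90 x 32 mm, on the bench to the left of the rack; bystander
- coil_3: boiler coil, 64 x 61 x 105 mm, standing on the bench to the right of the rack; bystander
Not all that is in view belongs to the job. Leave any blue look-alike of the tray_divided alone.

How it is judged:
On the way, in this order (a step that is already met when the one before it is completed fails the run):
1. the carriage is fully in (value of joint carriage above 0.055 m), for 0.1 s.
2. the trough is tipped with the carriage in (value of joint carriage above 0.055 m and (value of joint trough above 0.3 rad or value of joint trough below -0.3 rad)), for 0.1 s.
At the end, for the whole second after the job is handed in: Carriage within 5 mm of its inner stop, trough level within 0.14 rad, all three fittings at rest inside the undivided tray, both thermostats inside the divided tray, the tape within 12 mm and the wood block and coil within 30 mm of where they were (value of joint carriage above 0.055 m and value of joint trough between -0.14 and 0.14 rad and x of fitting_1 in the frame of tray_plain between -0.07 and 0.07 m and y of fitting_1 in the frame of tray_plain between -0.039 and 0.039 m and z of each of fitting_1, fitting_2, fitting_3 in the frame of tray_plain below 0.034 m and linear speed of each of fitting_1, fitting_2, fitting_3 below 0.02 m/s and x of fitting_2 in the frame of tray_plain between -0.07 and 0.07 m and y of fitting_2 in the frame of tray_plain between -0.039 and 0.039 m and x of fitting_3 in the frame of tray_plain between -0.07 and 0.07 m and y of fitting_3 in the frame of tray_plain between -0.039 and 0.039 m and x of thermostat_1 in the frame of tray_divided between -0.07 and 0.07 m and y of thermostat_1 in the frame of tray_divided between -0.039 and 0.039 m and z of each of thermostat_1, thermostat_2 in the frame of tray_divided below 0.034 m and x of thermostat_2 in the frame of tray_divided between -0.07 and 0.07 m and y of thermostat_2 in the frame of tray_divided between -0.039 and 0.039 m and distance of tape_white from where it was at the start of the episode below 0.012 m and distance of each of wood_block_1, coil_3 from where it was at the start of the episode below 0.03 m); the robot touches nothing.
It fails at once if the board is lifted or shifted: tilted by more than 0.015 rad or moved more than 4 mm (angle between board's own z axis and vertical above 0.015 rad or distance of board from where it was at the start of the episode above 0.004 m).
It also fails if it takes over 64 s, if anything falls off the work surface, if the arm or the gripper's body presses on something with over 40 N, if the wrist force passes 120 N, or if a joint passes its speed limit or range.

ROBOT

A 7-joint arm with a two-finger parallel gripper is mounted at the origin on a cart in front of the work surface, level with it; the furniture and walls round the work are solid. World frame = base frame: x ahead of the robot, y to its left, z up, the work surface at z = 0. Lengths are in m, angles in rad, forces in N, time in s.
With the tool pointing down it reaches from about 0.35 to 0.775 m from the base axis. Payload 3.1 kg.
Tool frame: the origin (TCP) lies midway between the tips of the shut fingers; the grasp point (between the pads) lies 19 mm behind it; z points along the fingers, y is the line along which they close (so a half turn about z gives the same grasp; the last joint's range is limited). The gripper opens to 85 mm and grips with 20 to 120 N. Pads are 22 mm wide; open, the fingers measure 114 mm over their backs; the gripper's body (76 mm by 85 mm) begins 54 mm behind the grasp point. The pads swing forward as they close: fully open they stand 13 mm farther back than shut.
Start: joints at [-1.306, 0.311, 0.014, 1.512, -0.004, 1.319, -0.027], TCP at [0.166, 0.524, 0.231] pointing down, gripper open.
Joint ranges: [-2.7, 2.7], [-0.3, 1.91], [-1.27, 1.3], [0.12, 2.57], [-1.44, 4.58], [0.2, 2.03], [-3.05, 3.05]. Speed limits (rad/s): [2.79, 2.79, 3.14, 3.14, 3.14, 3.14, 3.14].

INTERFACE

Orientations are given as a unit quaternion [w, x, y, z].
In Python, from plant import arm gives the robot as it stands.
- The arm moves only by the tool play_rows, never from a script. Its argument "targets" is a list of rows, each a list of 5 numbers: the shift along the tool's x, y, z in mm, then the turn about the tool's z in degrees, then the closure in counts, from 0 (fully open) to 255 (shut). A call has 1 to 12 rows; each row is the pose to reach, as a shift and turn from the pose commanded when the call began, along the tool's axes at that moment; what a row does not reach only later rows make up. A row lasts 1/12 s, in which the tool goes at most 41.7 mm and 7.16 degrees, less where a joint would pass 70% of its speed; a pose out of reach is approached as far as the arm can. A call with a gripper value outside its range is refused whole. The fingers move at their own pace and stop on an object; "newtons" is the grip in N (left out, the last holds). Time passes only in rows, so rows that repeat a pose let the fingers close. It gives the time, the measured TCP pose, the force, the opening and the grip force at its end, in the units of the state.
- arm.sense(): the state, without advancing time (a new reading comes with each control period).
- arm.read_camera(name): name is "side" or "top"; returns a dict with "img" (420x560x3 uint8, blue, green, red), "range_z" (420x560 float32, m along the optical axis (not along the pixel's ray), 0 where there is no reading), "fx", "fy", "cx", "cy" (pixels), "k1" (the pictures are not rectified: a ray, as slopes to the right and down, at radius r is drawn at 1 + k1 r^2 times it, then the intrinsics apply), "T" (4x4, takes a point from camera to world coordinates). Camera axes: x right, y down, z forward; pixel columns grow to the right and rows downward; lengths in m; the calibration is good to about 2 mm. A picture is of the moment at which its call begins.
- arm.job_done(): hands the job in; it is judged then, once.
The state is a dict: "t": time; "q": joint angles; "dq": joint speeds; "effort": joint torques, N m; "tcp_pos": TCP position; "eef_rot": TCP orientation; "wrist_force": force on the tool from outside, world axes, zero at the start; "torque": the same for the moment, N m; "width": opening from 0.0 (shut) to 1.0 (fully open); "grasp_force": force on a finger pad.
Only numpy, scipy, OpenCV 4.12 (cv2) and the standard library are available. Lean on these libraries where they do the work, as an engineer would, in place of code of your own. Each camera call takes 0.05 s, during which the arm holds its last target. There are 200 camera calls.

## Working session

There is one attempt and no reset: what is moved stays moved. The work goes in short steps, Python scripts to look and compute and a tool call to move; the robot and the scene stay as the last step left them, time stands still between calls to the robot, and variables do not carry over. Pictures are saved under pics/ and viewed, at most 10 in all, crops included, and the job is handed in when it is done.

Besides the shell and the picture viewer there is one more tool, called after "Call:" by a JSON object that holds its "name" and its "arguments", one argument or row to a line. play_rows: Moves the arm, as the interface text tells. Its arguments: {"type":"object","properties":{"targets":{"type":"array","items":{"type":"array","items":{"type":"number"}}},"newtons":{"type":"number"}},"required":["targets"]}

```bash
mkdir -p pics; cat > h.py <<'E'
import numpy as np, cv2
from plant import arm
def cam(n):
    c=arm.read_camera(n); np.savez(n+'.npz',**{k:np.array(v) for k,v in c.items()}); return c
def load(n): return dict(np.load(n+'.npz'))
def pts(c,uv):
    uv=np.array(uv,float).reshape(-1,2)
    K=np.array([[c['fx'],0,c['cx']],[0,c['fy'],c['cy']],[0,0,1]],float)
    n=cv2.undistortPoints(uv.reshape(-1,1,2),K,np.array([float(c['k1']),0,0,0])).reshape(-1,2)
    z=np.array([c['range_z'][int(round(v)),int(round(u))] for u,v in uv])
    P=np.c_[n*z[:,None],z]
    return P@c['T'][:3,:3].T+c['T'][:3,3]
def proj(c,P):
    P=np.atleast_2d(P); p=(P-c['T'][:3,3])@c['T'][:3,:3]
    s=p[:,:2]/p[:,2:]; s=s*(1+c['k1']*(s**2).sum(1))[:,None]
    return s*[float(c['fx']),float(c['fy'])]+[float(c['cx']),float(c['cy'])]
E
python3 - <<'E'
from h import *
for n in('side','top'):
    c=cam(n); cv2.imwrite(f'pics/{n}0.png',c['img']); print(n,c['T'].round(3).tolist(),c['fx'],c['k1'])
s=arm.sense(); print({k:np.round(v,3) for k,v in s.items()})
E
```

```text
side [[0.805, -0.399, 0.439, 0.013], [-0.593, -0.514, 0.62, -0.589], [-0.022, -0.759, -0.651, 0.823], [0.0, 0.0, 0.0, 1.0]] 504.8751975180834 -0.056803421223430295
top [[0.009, -0.988, 0.153, 0.285], [-1.0, -0.011, -0.01, 0.104], [0.012, -0.153, -0.988, 1.398], [0.0, 0.0, 0.0, 1.0]] 501.52019116582045 -0.10670177352854339
{'t': np.float64(0.1), 'q': array([-1.306,  0.312,  0.014,  1.513, -0.004,  1.319, -0.027]), 'dq': array([ 0.002, -0.001, -0.002, -0.004, -0.001, -0.001, -0.001]), 'effort': array([ 1.0000e-03, -3.8086e+01,  1.4700e-01, -2.3124e+01,  1.2000e-02,
        8.0000e-03, -0.0000e+00]), 'tcp_pos': array([0.166, 0.524, 0.23 ]), 'eef_rot': array([-0.   ,  0.153,  0.988, -0.001]), 'wrist_force': array([ 0.184, -0.12 , -0.037]), 'torque': array([-0.051, -0.052,  0.011]), 'grasp_force': np.float64(0.0), 'width': np.float64(1.0)}
```

View pics/side0.png

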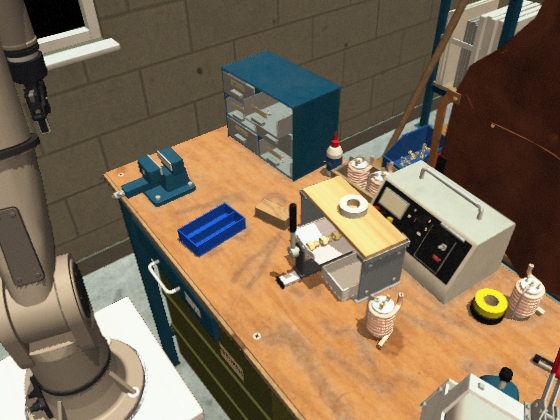

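View pics/top0.png

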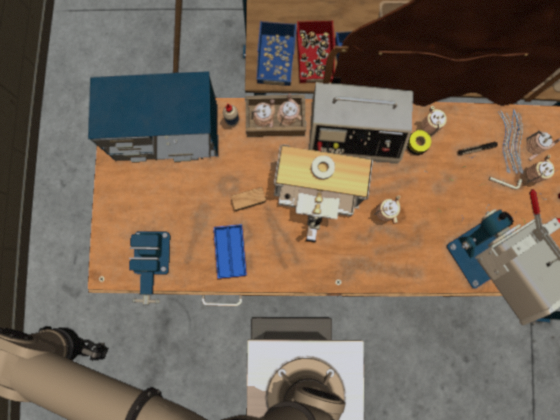

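Side view: the board is at about (355,215), the mast top at (293,207) and the trays below it. Top view: the board is at about (323,170) with the mast near (312,230). Next I fit the board's rectangle and zoom in.

```bash
python3 - <<'E'
from h import *
c=load('top')
uv=[(u,v) for v in range(140,250) for u in range(265,385)]
P=pts(c,uv); 
m=(abs(P[:,2]-.132)<.006)
img=c['img']; I=np.array([img[v,u] for u,v in uv]).astype(int)
m&=(I[:,2]-I[:,0]>50)
Q=P[m]; r=cv2.minAreaRect(Q[:,:2].astype(np.float32)*1000); print(m.sum(),r, np.median(Q[:,2]))
r2=np.array(cv2.boxPoints(r)); print(r2)
for cn in ('top','side'):
    c=load(cn)
    x0,y0,w,h=(265,140,120,110) if cn=='top' else (230,150,200,190)
    im=cv2.resize(c['img'][y0:y0+h,x0:x0+w],None,fx=(4 if cn=='top' else 3),fy=(4 if cn=='top' else 3),interpolation=cv2.INTER_CUBIC)
    cv2.imwrite(f'pics/{cn}z.png',im)
c=load('side')
# mast dark sleeve points
uv=[(u,v) for v in range(195,240) for u in range(280,305)]
P=pts(c,uv);I=c['img'];d=np.array([I[v,u].max() for u,v in uv])
M=P[(d<50)&(P[:,2]>.14)]; print(len(M),np.median(M,0),M.min(0),M.max(0))
for z in np.arange(.14,.22,.01):
    k=M[abs(M[:,2]-z)<.005]
    if len(k): print(z.round(3),np.median(k,0).round(4))
E
```

```text
2963 ((595.1690063476562, -36.7972412109375), (248.7568817138672, 105.98194122314453), 81.51475524902344) 0.13272393176012187
[[ 524.40546 -151.99516]
 [ 629.22736 -167.6333 ]
 [ 665.93256   78.40068]
 [ 561.11066   94.03882]]
162 [ 0.45121938 -0.02311746  0.18104734] [ 0.01338682 -0.58904925  0.14596065] [ 0.4580838  -0.01438237  0.82282278]
0.15 [ 0.4512 -0.0228  0.1512]
0.16 [ 0.4519 -0.0234  0.1612]
0.17 [ 0.4502 -0.023   0.17  ]
0.18 [ 0.4508 -0.0235  0.1802]
0.19 [ 0.4508 -0.023   0.1906]
0.2 [ 0.451  -0.0237  0.2005]
0.21 [ 0.4525 -0.0213  0.2076]
```

View pics/sidez.png

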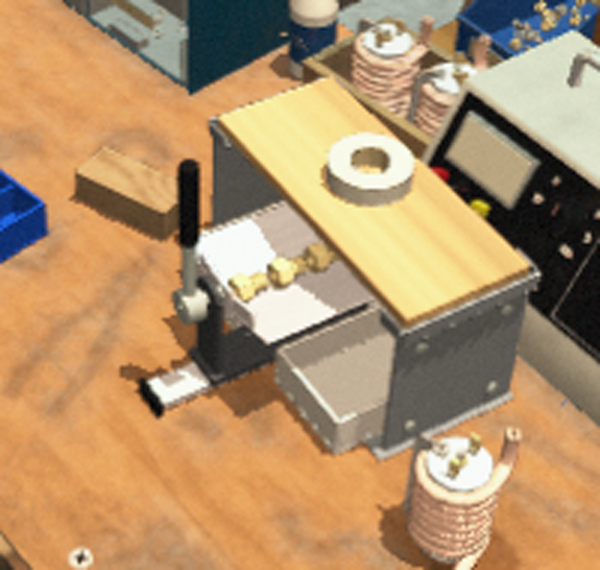

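View pics/topz.png

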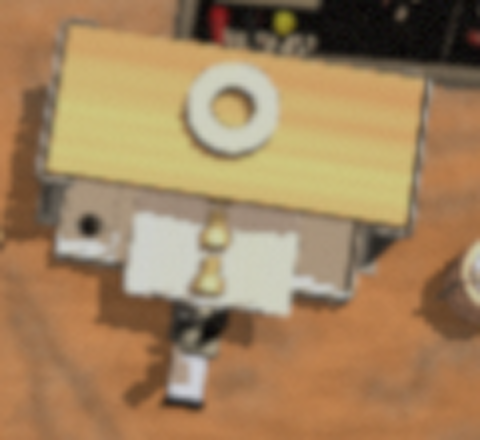

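The thermostat in the left tray at about (88,225) in the top crop means the divided tray is on the left. The right tray is empty and plain, so I tip toward the rack's -y. The rack's yaw is about -8.5°. The mast, predicted at (0.457,-0.016) and measured at (0.455,-0.017), agrees.

Next I go above the mast.

Call:
{"name": "play_rows", "arguments": {
  "targets": [
    [-28,-27,-7,-1,0],
    [-55,-53,-14,-2,0],
    [-83,-80,-20,-3,0],
    [-110,-107,-27,-4,0],
    [-138,-134,-34,-5,0],
    [-165,-160,-40,-6,0],
    [-193,-187,-47,-7,0],
    [-220,-214,-54,-8,0],
    [-248,-240,-60,-9,0],
    [-275,-267,-67,-9,0],
    [-303,-294,-74,-9,0],
    [-330,-320,-80,-9,0]
  ],
  "newtons": 20
}}

```text
t: 1.1
tcp_pos: [0.3844, 0.1174, 0.3116]
eef_rot: [0.0, 0.075, 0.997, 0.0]
wrist_force: [0.9, 0.2, -0.2]
width: 1.0
grasp_force: 0.0
```

```bash
cat >> h.py <<'E'
from scipy.spatial.transform import Rotation as R
C=np.array([.595,-.037,0]); a=np.deg2rad(-8.5)
RK=np.array([[np.cos(a),-np.sin(a),0],[np.sin(a),np.cos(a),0],[0,0,1]])
def go(rk):  # tool-axes shift in mm to rack point (m)
    s=arm.sense(); T=R.from_quat(np.roll(s['eef_rot'],-1)).as_matrix()
    w=C+RK@np.array(rk,float)
    return ((w-s['tcp_pos'])@T*1000).round(1)
def st():
    s=arm.sense(); T=R.from_quat(np.roll(s['eef_rot'],-1)).as_matrix()
    print('t',s['t'],'rack',(RK.T@(s['tcp_pos']-C)*1000).round(1),'toolaxes in rack',(RK.T@T).round(2).tolist(),'F',(RK.T@s['wrist_force']).round(1),'w',round(float(s['width']),3),round(float(s['grasp_force']),1))
E
python3 -c "
from h import *
st(); print(go([-.140,0,.31]))"
```

```text
t 1.1 rack [-231.1  121.6  311.6] toolaxes in rack [[-1.0, 0.0, 0.0], [0.0, 1.0, 0.0], [-0.0, 0.0, -1.0]] F [ 0.9  0.3 -0.2] w 1.0 0.0
[ -91.3 -121.5    1.5]
```

Call:
{"name": "play_rows", "arguments": {
  "targets": [
    [-23,-30,0,0,0],
    [-46,-60,0,0,0],
    [-69,-90,0,0,0],
    [-91,-121,0,0,0],
    [-91,-121,20,0,0],
    [-91,-121,40,0,0],
    [-91,-121,50,0,0],
    [-91,-121,50,0,0],
    [-91,-121,50,0,0]
  ]
}}

```text
t: 1.85
tcp_pos: [0.4556, -0.013, 0.261]
eef_rot: [-0.001, 0.074, 0.997, -0.0]
wrist_force: [-0.4, -0.1, 0.3]
width: 1.0
grasp_force: 0.0
```

```bash
python3 -c "
from h import *
st(); print(go([-.140,0,.17]))
c=cam('side'); im=cv2.resize(c['img'][100:290,220:420],None,fx=3,fy=3,interpolation=cv2.INTER_CUBIC); cv2.imwrite('pics/s1.png',im)
s=arm.sense(); print(proj(c,[s['tcp_pos']]))"
```

```text
t 1.85 rack [-141.5    3.1  261. ] toolaxes in rack [[-1.0, 0.0, -0.0], [0.0, 1.0, -0.0], [0.0, -0.0, -1.0]] F [-0.4 -0.1  0.3] w 1.0 0.0
[-1.6 -3.1 91. ]
[[291.18592569 180.39413955]]
```

View pics/s1.png

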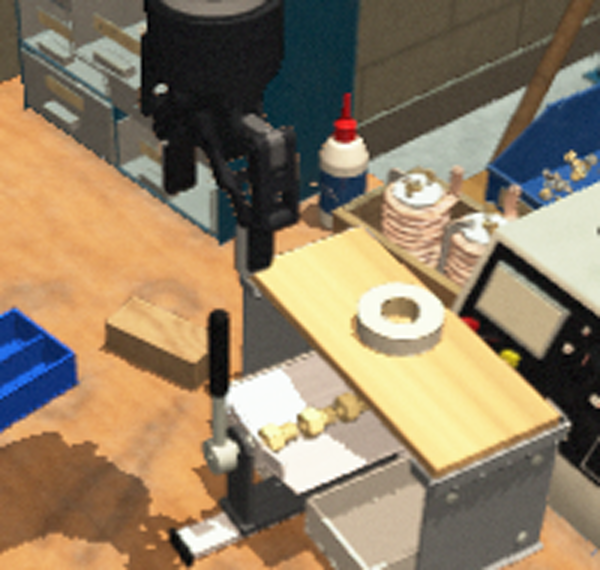

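The fingers straddle the mast: they are at (180,190) and (255,250), with the mast at (218,315) below their midpoint. Next I descend and grip.

Call:
{"name": "play_rows", "arguments": {
  "targets": [
    [-1,-3,25,0,0],
    [-1,-3,50,0,0],
    [-1,-3,75,0,0],
    [-1,-3,91,0,0],
    [-1,-3,91,0,0],
    [-1,-3,91,0,150],
    [-1,-3,91,0,200],
    [-1,-3,91,0,255],
    [-1,-3,91,0,255],
    [-1,-3,91,0,255],
    [-1,-3,91,0,255],
    [-1,-3,91,0,255]
  ],
  "newtons": 20
}}

```text
t: 2.9
tcp_pos: [0.457, -0.017, 0.171]
eef_rot: [0.001, 0.075, 0.997, -0.0]
wrist_force: [-0.4, -0.8, 3.6]
width: 0.159
grasp_force: 20.1
```

```bash
python3 -c "
from h import *
st()"
```

```text
t 2.9 rack [-139.5   -0.7  171. ] toolaxes in rack [[-1.0, 0.0, 0.0], [0.0, 1.0, -0.0], [-0.0, -0.0, -1.0]] F [-0.3 -0.9  3.6] w 0.159 20.1
```

Gripped: 0.159 × 85 = 13.5 mm, which matches the 14 mm sleeve. Next I push in 60 mm, slightly over.

Call:
{"name": "play_rows", "arguments": {
  "targets": [
    [-7,0,0,0,255],
    [-14,0,0,0,255],
    [-21,0,0,0,255],
    [-28,0,0,0,255],
    [-35,0,0,0,255],
    [-42,0,0,0,255],
    [-48,0,0,0,255],
    [-53,0,0,0,255],
    [-57,0,0,0,255],
    [-60,0,0,0,255],
    [-61,0,0,0,255],
    [-61,0,0,0,255]
  ]
}}

```text
t: 3.9
tcp_pos: [0.5163, -0.0258, 0.171]
eef_rot: [-0.001, 0.075, 0.997, 0.0]
wrist_force: [-4.5, 1.4, 6.8]
width: 0.153
grasp_force: 20.5
```

```bash
python3 -c "
from h import *
st()"
```

```text
t 3.9 rack [-79.4  -0.6 171. ] toolaxes in rack [[-1.0, 0.0, -0.0], [0.0, 1.0, 0.0], [0.0, 0.0, -1.0]] F [-4.6  0.7  6.8] w 0.153 20.5
```

Pushing a few mm more will confirm the stop.

Call:
{"name": "play_rows", "arguments": {
  "targets": [
    [-1,0,0,0,255],
    [-2,0,0,0,255],
    [-3,0,0,0,255],
    [-3,0,0,0,255],
    [-3,0,0,0,255]
  ]
}}

```text
t: 4.32
tcp_pos: [0.5164, -0.0259, 0.171]
eef_rot: [-0.004, 0.075, 0.997, 0.001]
wrist_force: [-11.1, 0.9, 11.8]
width: 0.152
grasp_force: 21.0
```

```bash
python3 -c "
from h import *
st()
c=cam('side'); im=cv2.resize(c['img'][100:290,220:420],None,fx=3,fy=3,interpolation=cv2.INTER_CUBIC); cv2.imwrite('pics/s2.png',im)"
```

```text
t 4.3167 rack [-79.4  -0.6 171. ] toolaxes in rack [[-1.0, 0.0, -0.01], [0.0, 1.0, 0.0], [0.01, 0.0, -1.0]] F [-11.1  -0.7  11.8] w 0.152 21.0
```

View pics/s2.png

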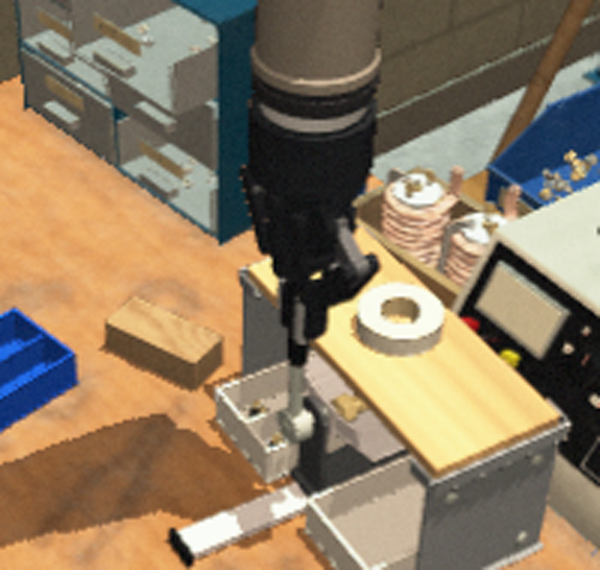

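The carriage is at its stop: -79.4 mm, with 11 N of reaction. The divided tray with the thermostats is on the left at (255,420), and the empty tray is on the right at (370,510). Next I open partway and raise.

Call:
{"name": "play_rows", "arguments": {
  "targets": [
    [2,0,0,0,255],
    [3,0,0,0,255],
    [3,0,0,0,135],
    [3,0,0,0,135],
    [3,0,0,0,135],
    [3,0,0,0,135],
    [3,0,-8,0,135],
    [3,0,-15,0,135],
    [3,0,-15,0,135]
  ]
}}

```text
t: 5.12
tcp_pos: [0.5183, -0.0261, 0.1872]
eef_rot: [0.002, 0.075, 0.997, 0.0]
wrist_force: [-0.4, 0.1, 1.1]
width: 0.47
grasp_force: 0.0
```

```bash
python3 -c "
from h import *
st()"
```

```text
t 5.1167 rack [-77.5  -0.5 187.2] toolaxes in rack [[-1.0, 0.0, 0.0], [0.0, 1.0, 0.0], [-0.0, 0.0, -1.0]] F [-0.4 -0.   1.1] w 0.47 0.0
```

Call:
{"name": "play_rows", "arguments": {
  "targets": [
    [0,-6,0,0,135],
    [0,-12,0,0,135],
    [0,-17,0,0,135],
    [0,-22,0,0,135],
    [0,-27,0,0,135],
    [0,-32,1,0,135],
    [0,-36,1,0,135],
    [0,-40,2,0,135],
    [0,-44,3,0,135],
    [0,-48,4,0,135],
    [0,-51,5,0,135],
    [0,-54,6,0,135]
  ]
}}

```text
t: 6.12
tcp_pos: [0.5088, -0.0796, 0.1792]
eef_rot: [0.0, 0.075, 0.997, -0.0]
wrist_force: [-0.0, -0.1, 0.8]
width: 0.47
grasp_force: 0.4
```

```bash
python3 -c "
from h import *
st()"
```

```text
t 6.1167 rack [-79.  -54.9 179.2] toolaxes in rack [[-1.0, 0.0, 0.0], [0.0, 1.0, -0.0], [-0.0, -0.0, -1.0]] F [-0.  -0.1  0.8] w 0.47 0.4
```

Call:
{"name": "play_rows", "arguments": {
  "targets": [
    [0,-3,1,0,135],
    [0,-5,2,0,135],
    [0,-7,3,0,135],
    [0,-9,3,0,135],
    [0,-11,4,0,135],
    [0,-12,5,0,135],
    [0,-13,5,0,135],
    [0,-14,6,0,135],
    [0,-14,6,0,135],
    [0,-14,6,0,135],
    [0,-14,6,0,135],
    [0,-14,6,0,135]
  ]
}}

```text
t: 7.12
tcp_pos: [0.5067, -0.0931, 0.1733]
eef_rot: [0.0, 0.075, 0.997, -0.0]
wrist_force: [-0.1, -0.3, 0.5]
width: 0.468
grasp_force: 0.0
```

```bash
python3 -c "
from h import *
st()
c=cam('side'); im=cv2.resize(c['img'][150:310,260:420],None,fx=3.7,fy=3.7,interpolation=cv2.INTER_CUBIC); cv2.imwrite('pics/s3.png',im)"
```

```text
t 7.1167 rack [-79.  -68.5 173.3] toolaxes in rack [[-1.0, 0.0, 0.0], [0.0, 1.0, -0.0], [-0.0, -0.0, -1.0]] F [-0.1 -0.3  0.5] w 0.468 0.0
```

View pics/s3.png

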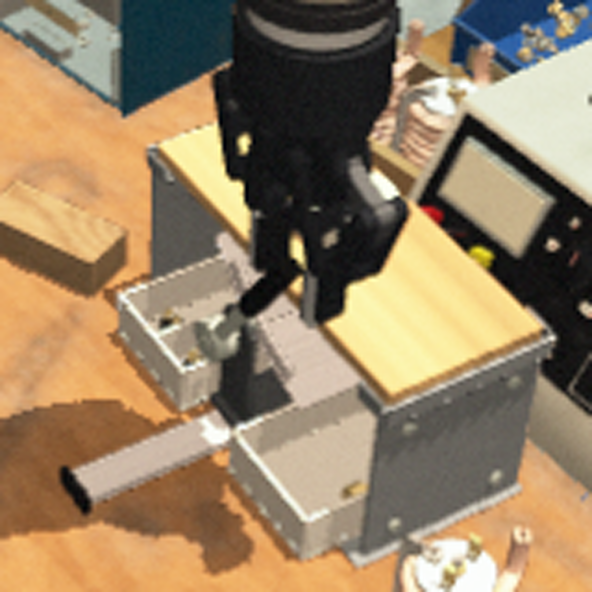

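The trough leans right. One fitting is visible in the plain tray at (352,490), the trough's visible part is empty, and the board is undisturbed. I lean a touch further and wait, then return by the -y finger.

Call:
{"name": "play_rows", "arguments": {
  "targets": [
    [0,-1,1,0,135],
    [0,-2,1,0,135],
    [0,-3,2,0,135],
    [0,-3,2,0,135],
    [0,-3,2,0,135],
    [0,-3,2,0,135],
    [0,-3,2,0,135],
    [0,-3,2,0,135]
  ]
}}

```text
t: 7.83
tcp_pos: [0.5062, -0.0961, 0.1713]
eef_rot: [-0.0, 0.075, 0.997, -0.0]
wrist_force: [-0.5, 0.1, -0.5]
width: 0.467
grasp_force: 0.1
```

```bash
python3 -c "
from h import *
st()
c=cam('side'); I=c['img'].max(2)
uv=[(u,v) for v in range(215,250) for u in range(318,345)]
P=(pts(c,uv)-C)@RK*1000
d=np.array([I[v,u] for u,v in uv]); k=(d<60)&(abs(P[:,0]+80)<15)&(P[:,2]>120)&(P[:,2]<210)
Q=P[k]
for z in range(130,200,6):
    s=Q[abs(Q[:,2]-z)<3]
    if len(s): print(z,len(s),np.median(s,0).round(1))
# surfaces in front opening of trough: floor slope
for t in [(335,252),(340,257),(345,262),(325,232),(350,258)]:
    print(t,((pts(c,[t])-C)@RK*1000).round(1))
"
```

```text
t 7.8333 rack [-79.1 -71.6 171.3] toolaxes in rack [[-1.0, 0.0, -0.0], [0.0, 1.0, -0.0], [0.0, -0.0, -1.0]] F [-0.5  0.1 -0.5] w 0.467 0.1
130 1 [-85.7 -34.2 130.1]
136 7 [-86.6 -39.6 136.4]
142 9 [-86.9 -42.7 140.7]
148 10 [-86.2 -45.6 148. ]
154 11 [-87.1 -52.4 154.8]
160 10 [-86.4 -52.7 161.8]
166 8 [-86.6 -59.5 166.9]
172 18 [-85.5 -62.3 173.1]
178 27 [-84.2 -53.  178.3]
184 46 [-83.3 -54.5 184.3]
190 38 [-82.  -60.2 189.2]
196 12 [-85.1 -52.8 194.3]
(335, 252) [[-52.  -25.6  57.5]]
(340, 257) [[-50.1 -41.9  56.3]]
(345, 262) [[-27.3 -31.   19.1]]
(325, 232) [[-86.9 -35.5 139.9]]
(350, 258) [[-14.8 -30.9  25.1]]
```

The mast slope gives a lean of about 0.55 rad, past the 0.5 where all fittings are out. Next I bring it back up along the arc.

Call:
{"name": "play_rows", "arguments": {
  "targets": [
    [0,8,0,0,135],
    [0,15,0,0,135],
    [0,20,1,0,135],
    [0,24,-2,0,135],
    [0,28,-5,0,135],
    [0,32,-7,0,135],
    [0,36,-10,0,135],
    [0,40,-12,0,135],
    [0,44,-13,0,135],
    [0,48,-15,0,135],
    [0,52,-17,0,135],
    [0,56,-18,0,135]
  ]
}}

```text
t: 8.88
tcp_pos: [0.5147, -0.0402, 0.1896]
eef_rot: [0.0, 0.075, 0.997, 0.0]
wrist_force: [0.1, -1.2, 1.1]
width: 0.471
grasp_force: 0.4
```

Call:
{"name": "play_rows", "arguments": {
  "targets": [
    [0,4,-1,0,135],
    [0,8,-2,0,135],
    [0,12,-3,0,135],
    [0,16,-4,0,135],
    [0,20,-5,0,135],
    [0,23,-5,0,135],
    [0,25,-5,0,135],
    [0,27,-5,0,135],
    [0,28,-5,0,135],
    [0,28,-5,0,135],
    [0,28,-5,0,135]
  ]
}}

```text
t: 9.8
tcp_pos: [0.5188, -0.0127, 0.1942]
eef_rot: [-0.0, 0.075, 0.997, 0.0]
wrist_force: [1.3, 0.3, -0.4]
width: 0.475
grasp_force: 0.0
```

```bash
python3 -c "
from h import *
st()
c=cam('side'); im=cv2.resize(c['img'][150:310,260:420],None,fx=3.7,fy=3.7,interpolation=cv2.INTER_CUBIC); cv2.imwrite('pics/s4.png',im)"
```

```text
t 9.8 rack [-78.9  12.8 194.2] toolaxes in rack [[-1.0, 0.0, -0.0], [0.0, 1.0, 0.0], [0.0, 0.0, -1.0]] F [ 1.2  0.5 -0.4] w 0.475 0.0
```

View pics/s4.png

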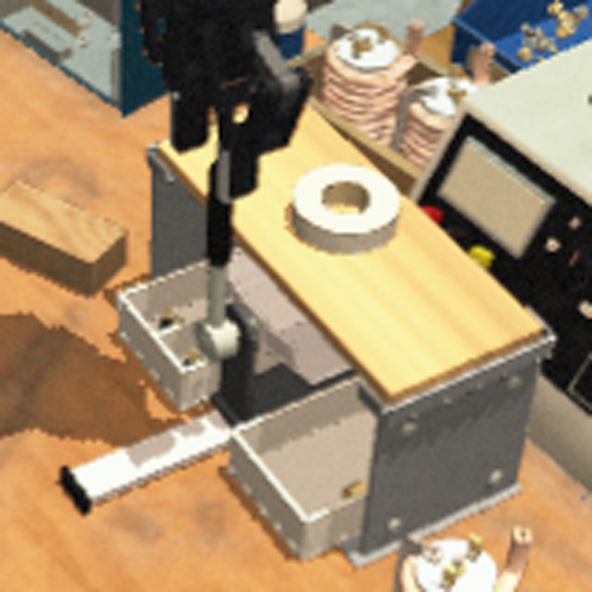

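The mast is upright, and the tape and board are in place. Next I centre the gripper and withdraw upward.

Call:
{"name": "play_rows", "arguments": {
  "targets": [
    [0,-6,0,0,135],
    [0,-12,0,0,135],
    [0,-13,0,0,135],
    [0,-13,-10,0,135],
    [0,-13,-30,0,135],
    [0,-13,-60,0,135],
    [0,-13,-90,0,135],
    [0,-13,-120,0,135],
    [30,-13,-130,0,135],
    [60,-13,-130,0,135],
    [80,-13,-130,0,135],
    [80,-13,-130,0,135]
  ]
}}

```text
t: 10.85
tcp_pos: [0.4349, -0.0135, 0.3257]
eef_rot: [-0.0, 0.074, 0.997, 0.002]
wrist_force: [-0.7, 0.1, -0.4]
width: 0.469
grasp_force: 0.0
```

```bash
python3 -c "
from h import *
st()
c=cam('side'); I=c['img'].max(2)
cv2.imwrite('pics/s5.png',cv2.resize(c['img'][180:310,280:410],None,fx=4.5,fy=4.5,interpolation=cv2.INTER_CUBIC))
uv=[(u,v) for v in range(190,240) for u in range(305,335)]
P=(pts(c,uv)-C)@RK*1000
d=np.array([I[v,u] for u,v in uv]); k=(d<50)&(abs(P[:,0]+80)<20)&(P[:,2]>120)&(P[:,2]<215)&(abs(P[:,1])<30)
Q=P[k]
for z in range(140,215,8):
    s=Q[abs(Q[:,2]-z)<4]
    if len(s): print(z,len(s),np.median(s,0).round(1))
"
```

```text
t 10.85 rack [-161.8   -0.4  325.7] toolaxes in rack [[-1.0, 0.0, -0.0], [0.0, 1.0, 0.0], [0.0, 0.0, -1.0]] F [-0.7 -0.  -0.4] w 0.469 0.0
148 13 [-85.4  -7.1 148.2]
156 21 [-84.7  -7.3 155.1]
164 19 [-85.3  -6.9 165.1]
172 20 [-85.4  -6.  171.1]
180 20 [-85.7  -6.1 179.8]
188 15 [-84.3  -6.4 188.3]
196 18 [-85.1  -7.1 194.8]
204 26 [-84.1  -5.9 204.1]
212 11 [-83.4  -2.5 208.5]
```

View pics/s5.png

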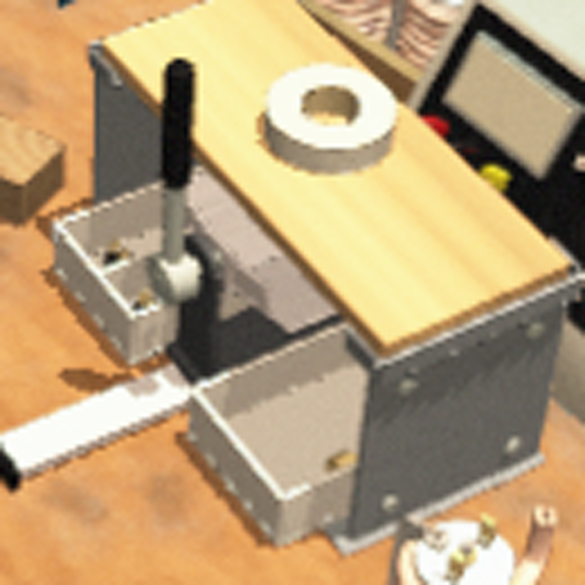

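The mast is vertical and the carriage moved about 59.5 mm (mast surface from -144.5 to -85). The board and tape are unmoved, both thermostats are in the left tray, and the visible fitting lies in the right tray at (340,460). I hand it in.

```bash
python3 -c "
from plant import arm
print(arm.job_done())"
```

```text
the job is handed in; nothing more can be done
None
```

I handed the job in: the carriage is fully in, the trough was tipped about 0.55 rad into the undivided tray and is level again, and the board and tape look unmoved, but I could see only one of the three fittings in the tray (the board hides the rest) and no verdict came back.

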